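# Crimp the chocolate bar's wrapper to the marks

## Robot

A 7-joint arm with a two-finger parallel gripper is mounted at the origin on a cart in front of the work surface, level with it; the furniture and walls round the work are solid. World frame = base frame: x ahead of the robot, y to its left, z up, the work surface at z = 0. Lengths are in m, angles in rad, forces in N, time in s.
With the tool pointing down it reaches from about 0.4 to 0.875 m from the base axis. Payload 6.5 kg.
Tool frame: the origin (TCP) lies on the centre line of the jaws, within the pads' length; the fingertips stand ctrl.tip_reach ahead of it and the grasp point (between the pads) lies 5 mm behind it (ctrl.tip_reach is the distance from the TCP to the fingertips, in m); x points along the fingers, y is the direction in which the jaws open and shut, and the axes are right-handed (so a half turn about x gives the same grasp; the last joint's range is limited). The gripper opens to 88 mm and grips with 3 to 60 N. Pads are 18 mm wide; open, the fingers measure 123 mm over their backs; the gripper's body (75 mm by 187 mm) begins 45 mm behind the grasp point.
Start: joints at [-1.238, 0.536, -0.004, 1.538, 0.003, 1.067, -0.071], TCP at [0.252, 0.599, 0.253] pointing down, gripper open.
Joint ranges: [-2.7, 2.7], [-0.37, 2.16], [-1.27, 1.26], [0.24, 2.4], [-1.31, 4.45], [0.19, 1.91], [-2.76, 2.76]. Speed limits (rad/s): [2.39, 2.39, 3.14, 3.14, 3.14, 3.14, 3.14].

## Interface

Orientations are given as a 3x3 rotation matrix whose columns are the frame's x, y, z axes.
In Python, from bench import ctrl, viewer, order gives the robot as it stands.
- The arm moves only by the tool carry_out, never from a script. Its argument "steps" is one flat list of numbers, 7 for each row, row after row: the shift along the tool's x, y, z in m, then the turn, a rotation vector about the tool's x, y, z in rad, then the finger opening in m, from 0 to 0.0881. A call has exactly 10 rows; each row is the pose to reach, as a shift and turn from the pose measured when the call began, along the tool's axes at that moment; what a row does not reach only later rows make up. A row lasts 1/10 s, in which the tool goes at most 50 mm and 8.59 degrees, less where a joint would pass 70% of its speed; a pose out of reach is approached as far as the arm can. A call with a gripper value outside its range is refused whole. The fingers move at their own pace and stop on an object; "force" is the grip in N (left out, the last holds). Time passes only in rows, so rows that repeat a pose let the fingers close, or fill a call up. It gives the time, the measured TCP pose, the force and the opening at its end, in the units of the state.
- ctrl.state(): the state, without advancing time (a new reading comes with each control period).
- viewer.get_image(name): name is "scene" or "top"; returns a dict with "image" (384x512x3 uint8, blue, green, red), "fx", "fy", "cx", "cy" (pixels), "k1" (the pictures are not rectified: a ray, as slopes to the right and down, at radius r is drawn at 1 + k1 r^2 times it, then the intrinsics apply), "position" and "attitude" of the camera in the world. Camera axes: x right, y up, looking along -z (the intrinsics and any distortion apply to the point x, -y, -z); pixel columns grow to the right and rows downward; lengths in m; the calibration is good to about 2 mm. A picture is of the moment at which its call begins. There is no depth.
- order.finish_job(): hands the job in, once; it reports no verdict.
The state is a dict: "time": time; "joint_positions": joint angles; "joint_velocities": joint speeds; "joint_torque": joint torques, N m; "position": TCP position; "orientation": TCP orientation; "contact_force": force on the tool from outside, world axes, zero at the start; "wrist_torque": the same for the moment, N m; "opening": finger opening in m.
Only numpy, scipy, OpenCV 4.12 (cv2) and the standard library are available. Lean on these libraries where they do the work, as an engineer would, in place of code of your own. Each camera call takes 0.05 s, during which the arm holds its last target. There are 200 camera calls.

## Task

Crimp the wrapper of the bar lying in the grey press, one side at a time: with the fingertips push the left paddle's black pad down until its pointer stands level with the red mark on its scale, keep it there for about a second, and let it spring all the way back up; then do the same with the right paddle and its own mark. Do not press well past a mark, which would crush the bar, and leave the bar, the red marks and the things standing round about where they are; nothing is to be lifted or carried.

Things in the scene. Friction and masses are not known exactly. Their poses are not given: they have to be found in the camera images.
- press: Grey two-paddle hand crimper fixed to the counter, base 180 (x) x 210 (y) x 18 mm; origin at the centre of its underside. Front (the two round pads) = its -x side, left = its +y side. Paddles run front to back at y = +65 and -65 mm, hinged at x = +80 mm, 85 mm up. White scale plates, tops 116 mm up, at x = -64, y = +-104 mm; rear hinge posts reach 98 mm.
- left_paddle (a joint): Angle of the left paddle (on the press's +y side), rad: 0 at rest, sloping up to the front by 0.14 rad; grows as its front is pressed down, to a stop at 0.30. A spring drives it back to 0: about 4 N at the pad's centre start it, about 10 N hold it at 0.2 rad.
- left_pad_top (a point): Centre of the top of the left paddle's black rubber pad, 44 mm across, where it is pressed; 140 mm ahead of the hinge axis, about 115 mm above the counter at rest; moves with the paddle.
- left_pointer_tip (a point): Outer tip of the left paddle's black pointer, a 3 mm thick pin that sticks out sideways (+y) in front of the white scale, 155 mm ahead of the hinge axis; moves down with the paddle, 1.1 times as far as the pad. About 107 mm above the counter at rest.
- left_mark_tip (a point): Inner tip of the red mark that sits on the left scale, 10 mm high block with a thin finger; the pointer is at the mark when both tips are at the same height. Somewhere between 12 and 33 mm below the resting pointer's height; the two sides differ. Stays where it is.
- right_paddle (a joint): Angle of the right paddle (on the press's -y side), rad: 0 at rest, sloping up to the front by 0.14 rad; grows as its front is pressed down, to a stop at 0.30. A spring drives it back to 0: about 4 N at the pad's centre start it, about 10 N hold it at 0.2 rad.
- right_pad_top (a point): Centre of the top of the right paddle's black rubber pad, 44 mm across, where it is pressed; 140 mm ahead of the hinge axis, about 115 mm above the counter at rest; moves with the paddle.
- right_pointer_tip (a point): Outer tip of the right paddle's black pointer, a 3 mm thick pin that sticks out sideways (-y) in front of the white scale, 155 mm ahead of the hinge axis; moves down with the paddle, 1.1 times as far as the pad. About 107 mm above the counter at rest.
- right_mark_tip (a point): Inner tip of the red mark that sits on the right scale, 10 mm high block with a thin finger; the pointer is at the mark when both tips are at the same height. Somewhere between 12 and 33 mm below the resting pointer's height; the two sides differ. Stays where it is.
- bar_center (a point): Centre of the cream wrapped chocolate bar, 126 x 62 x 11 mm, loose on the press's wooden bed (30 mm above the counter) between the paddles; to be left lying.
- ribbon: Sage green ribbon spool lying flat, 62 x 68 x 30 mm, loose bystander; origin at the centre of its underside.
- gift: Dark brown gift box with a cream bow, 61 x 86 x 63 mm, loose bystander; origin at the centre of its underside.
- roll: White roll of stickers lying flat, 69 mm across, 26 mm high, loose bystander; origin at the centre of its underside.

How it is judged:
By the outcome, as a careful person would: the job done as asked, in the order asked, and still so for the second after the job is handed in, with the robot touching nothing.
It also fails if it takes over 48 s, if anything falls off the work surface, if the arm or the gripper's body presses on something with over 40 N, if the wrist force passes 120 N, or if a joint passes its speed limit or range.

## Working session

There is one attempt and no reset: what is moved stays moved. The work goes in short steps, Python scripts to look and compute and a tool call to move; the robot and the scene stay as the last step left them, time stands still between calls to the robot, and variables do not carry over. Pictures are saved under pics/ and viewed, about 8 in all and at most 12, crops included, and the job is handed in when it is done.

Besides the shell and the picture viewer there is one more tool, called after "Call:" as name(argument=value, ...) on one line, values as JSON. carry_out: Moves the arm, as the interface text tells. Its arguments: {"type":"object","properties":{"steps":{"type":"array","items":{"type":"number"}},"force":{"type":"number"}},"required":["steps"]}

```bash
mkdir -p pics
cat > h.py <<'E'
import numpy as np, cv2
from bench import ctrl, viewer, order
def snap(n,f):
    d=viewer.get_image(n); cv2.imwrite(f'pics/{f}.png',d['image'])
    np.save(f'pics/{f}.npy',{k:v for k,v in d.items() if k!='image'},allow_pickle=True); return d
def load(f): return np.load(f'pics/{f}.npy',allow_pickle=True).item()
def proj(d,P):
    p=(np.atleast_2d(P)-d['position'])@np.array(d['attitude']); s=np.c_[p[:,0],-p[:,1]]/-p[:,2:]
    s=s*(1+d['k1']*(s**2).sum(1,keepdims=True)); return s*[d['fx'],d['fy']]+[d['cx'],d['cy']]
E
python3 - <<'E'
from h import *
for n in('scene','top'):
    d=snap(n,n+'0'); print({k:np.round(v,3).tolist() for k,v in d.items() if k!='image'})
s=ctrl.state();print(s['position'],np.round(s['orientation'],3).tolist(),ctrl.tip_reach,s['contact_force'],s['time'])
E
```

```text
{'fx': 484.163, 'fy': 484.163, 'cx': 258.784, 'cy': 197.68, 'k1': -0.188, 'position': [-0.329, 0.832, 0.625], 'attitude': [[-0.507, 0.424, -0.75], [-0.862, -0.237, 0.449], [0.012, 0.874, 0.485]]}
{'fx': 483.183, 'fy': 483.183, 'cx': 252.092, 'cy': 193.621, 'k1': -0.021, 'position': [0.356, 0.314, 1.277], 'attitude': [[0.023, 0.994, -0.107], [-0.999, 0.02, -0.024], [-0.022, 0.108, 0.994]]}
[0.25222407 0.59850373 0.25193198] [[-0.0, 0.388, 0.922], [-0.001, 0.922, -0.388], [-1.0, -0.002, 0.0]] 0.014 [-0.03684014  0.25568996  0.1738293 ] 0.1
```

View pics/scene0.png

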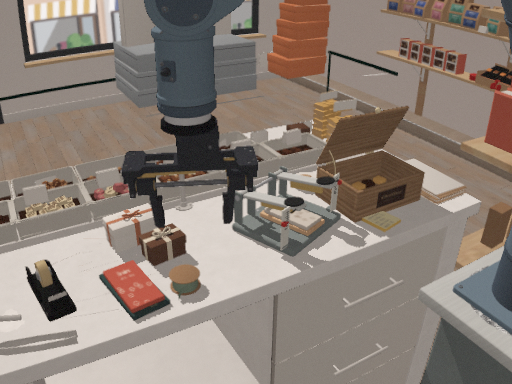

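View pics/top0.png

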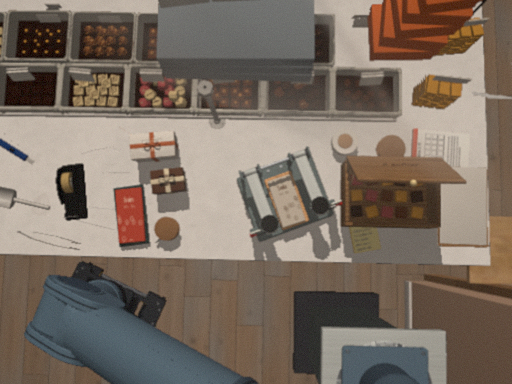

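The scene view shows the press around (288,212). In the top view it is around (287,192), with pads at (268,222) and (320,205). I'll enlarge both.

Run:
```python
from h import *
a=cv2.imread('pics/scene0.png')[160:260,222:352];b=cv2.imread('pics/top0.png')[140:250,228:351]
cv2.imwrite('pics/c1.png',cv2.resize(a,None,fx=6,fy=6,interpolation=2)); cv2.imwrite('pics/c2.png',cv2.resize(b,None,fx=5,fy=5,interpolation=2))
```

```text
(no output)
```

View pics/c1.png

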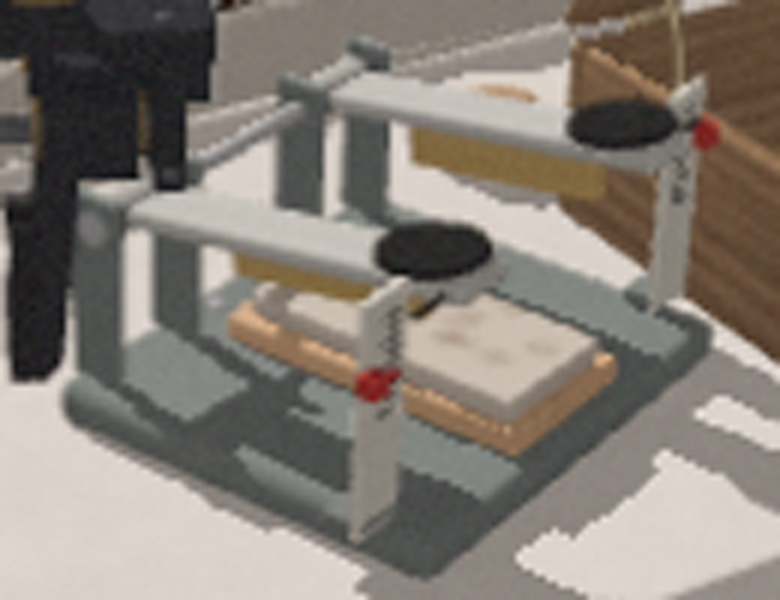

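View pics/c2.png

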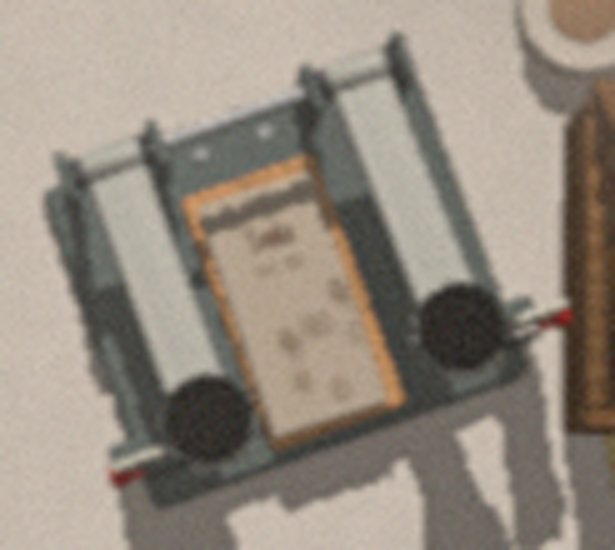

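The scene crop shows the left pad at (434,250), the left mark at (377,384), the right pad at (623,123) and the right mark at (706,133). The top crop shows the pads at (207,418) and (462,326), with red marks at (120,478) and (562,318). Next I'll fit the press pose and the mark heights.

```bash
cat > fit.py <<'E'
from h import *
from scipy.optimize import least_squares
ims={}
for n in('scene','top'):
    L=[viewer.get_image(n)['image'].astype(float) for _ in range(4)]; ims[n]=np.mean(L,0)
S,T=load('scene0'),load('top0')
def cen(im,x,y,r,kind):
    x0,y0=int(round(x))-r,int(round(y))-r; w=im[y0:y0+2*r+1,x0:x0+2*r+1]
    if kind=='red': m=np.clip(w[...,2]-1.0*np.maximum(w[...,0],w[...,1])-45,0,None)
    else: m=np.clip(75-w.max(2),0,35)
    v,u=np.mgrid[y0:y0+2*r+1,x0:x0+2*r+1]; print(kind,m.sum(),(m>0).sum()); return np.array([(u*m).sum(),(v*m).sum()])/m.sum()
sc=lambda x,y:(x/6+222-.4,y/6+160-.4); tc=lambda x,y:(x/5+228-.4,y/5+140-.4)
padS=[sc(434,250),sc(623,123)]; padT=[tc(207,418),tc(462,326)]
mS=[cen(ims['scene'],*sc(377,384),5,'red'),cen(ims['scene'],*sc(706,133),5,'red')]
mT=[cen(ims['top'],*tc(120,478),5,'red'),cen(ims['top'],*tc(562,318),5,'red')]
print('marks px',np.round(mS,2).tolist(),np.round(mT,2).tolist())
topS=[sc(386,287),sc(690,88)]
pad=np.array([[-.06,.065,.115],[-.06,-.065,.115]]); pl=np.array([[-.064,.104,.115],[-.064,-.104,.115]])
def W(q,P):
    c,s=np.cos(q[2]),np.sin(q[2]); return P@np.array([[c,s,0],[-s,c,0],[0,0,1]])+[q[0],q[1],0]
def res(q):
    return np.concatenate([(proj(S,W(q,pad))+q[3:5]-padS).ravel(),(proj(T,W(q,pad))+q[5:7]-padT).ravel(),.6*(proj(S,W(q,pl))+q[3:5]-topS).ravel(),.5*q[3:7]])
r=least_squares(res,[.4,.2,-.3,0,0,0,0]); q=r.x
print('q',np.round(q,4),'res',np.round(r.fun,2)); print('pads',np.round(W(q,pad),4).tolist())
for i in(0,1):
    c,s=np.cos(q[2]),np.sin(q[2])
    f=lambda p:np.concatenate([proj(S,p)[0]+q[3:5]-mS[i],proj(T,p)[0]+q[5:7]-mT[i]])
    m=least_squares(f,W(q,pl)[i]); d=m.x-[q[0],q[1],0]
    print('mark world',np.round(m.x,4),'press',np.round([c*d[0]+s*d[1],-s*d[0]+c*d[1],d[2]],4),np.round(m.fun,2))
    # mark z with nominal xy in press frame
    for y in(.104,.11):
        g=least_squares(lambda z:(proj(S,W(q,np.array([[-.068,y*(1-2*i),z[0]]])))[0]+q[3:5]-mS[i]),[.09]); print(' z at y',y,np.round(g.x,4),np.round(g.fun,2))
E
python3 fit.py
```

```text
red 1119.0 33
red 637.5 20
red 62.5 8
red 234.75 12
marks px [[283.88, 223.59], [339.44, 181.75]] [[251.43, 235.12], [340.35, 202.99]]
q [ 0.4902  0.2614  0.3672 -0.0779  0.231   0.0997 -0.0328] res [ 0.28 -0.42  0.35 -0.2   0.09 -0.04 -0.11  0.04 -0.47  0.64 -0.55  0.29
 -0.04  0.12  0.05 -0.02]
pads [[0.4108, 0.3005, 0.115], [0.4575, 0.1792, 0.115]]
mark world [0.3824 0.3436 0.0861] press [-0.0711  0.1155  0.0861] [ 0.28  0.02 -0.26 -0.19]
 z at y 0.104 [0.0791] [2.13 0.1 ]
 z at y 0.11 [0.0822] [0.54 0.02]
mark world [0.4657 0.1275 0.0936] press [-0.0709 -0.1161  0.0936] [ 0.46  0.01 -0.35 -0.3 ]
 z at y 0.104 [0.0982] [-2.93 -0.29]
 z at y 0.11 [0.0956] [-1.77 -0.18]
```

Call:
carry_out(steps=[0,-0.021,0.026,0.08,0,0,0,0,-0.043,0.052,0.16,0,0,0,0.01,-0.064,0.079,0.24,0,0,0,0.02,-0.085,0.105,0.32,0,0,0,0.03,-0.107,0.131,0.4,0,0,0,0.04,-0.128,0.157,0.48,0,0,0,0.05,-0.149,0.183,0.56,0,0,0,0.06,-0.171,0.209,0.64,0,0,0,0.06,-0.192,0.236,0.72,0,0,0,0.06,-0.213,0.262,0.8,0,0,0], force=20)

```text
time: 1.5
position: [0.4116, 0.2996, 0.1926]
orientation: [[-0.0, 0.933, 0.36], [-0.0, 0.36, -0.933], [-1.0, -0.0, 0.0]]
contact_force: [0.3, -0.1, 0.1]
opening: 0.0099
```

```bash
cat > st.py <<'E'
from h import *
s=ctrl.state();R=np.array(s['orientation']);print(s['time'],np.round(s['position'],4),np.round(R,3).tolist(),np.round(s['contact_force'],2),s['opening'])
for n,t in(('L',[.4108,.3005,.115+ctrl.tip_reach]),('R',[.4575,.1792,.115+ctrl.tip_reach])): print(n,'tool shift to pad top',np.round(R.T@(t-s['position']),4))
E
cat > pic.py <<'E'
import sys; from h import *
f=sys.argv[1]; x0,y0,x1,y1=map(int,sys.argv[2:6])
d=snap('scene',f); im=np.mean([viewer.get_image('scene')['image'].astype(float) for _ in range(2)]+[d['image']],0).astype(np.uint8)
cv2.imwrite('pics/'+f+'_c.png',cv2.resize(im[y0:y1,x0:x1],None,fx=10,fy=10,interpolation=2))
E
python3 st.py
```

```text
1.5 [0.4116 0.2996 0.1926] [[-0.0, 0.933, 0.36], [-0.0, 0.36, -0.933], [-1.0, -0.0, 0.0]] [ 0.28 -0.14  0.15] 0.009864134991009963
L tool shift to pad top [ 0.0636 -0.0005 -0.0012]
R tool shift to pad top [ 0.0636 -0.0006  0.1288]
```

Call:
carry_out(steps=[0.01,0,-0.001,0,0,0,0,0.02,0,-0.001,0,0,0,0,0.03,0,-0.001,0,0,0,0,0.04,0,-0.001,0,0,0,0,0.05,0,-0.001,0,0,0,0,0.06,0,-0.001,0,0,0,0,0.066,0,-0.001,0,0,0,0,0.071,0,-0.001,0,0,0,0,0.075,0,-0.001,0,0,0,0,0.077,0,-0.001,0,0,0,0])

```text
time: 2.5
position: [0.4101, 0.3004, 0.1153]
orientation: [[-0.002, 0.933, 0.361], [-0.001, 0.361, -0.933], [-1.0, -0.003, 0.0]]
contact_force: [-6.0, -1.1, 6.7]
opening: 0.0003
```

```bash
python3 st.py; python3 pic.py L1 262 185 322 245
```

```text
2.5 [0.4101 0.3004 0.1153] [[-0.002, 0.933, 0.361], [-0.001, 0.361, -0.933], [-1.0, -0.003, 0.0]] [-6.03 -1.11  6.71] 0.0003371615006536441
L tool shift to pad top [-0.0137  0.0006  0.0001]
R tool shift to pad top [-0.0137  0.0004  0.1301]
```

View pics/L1_c.png

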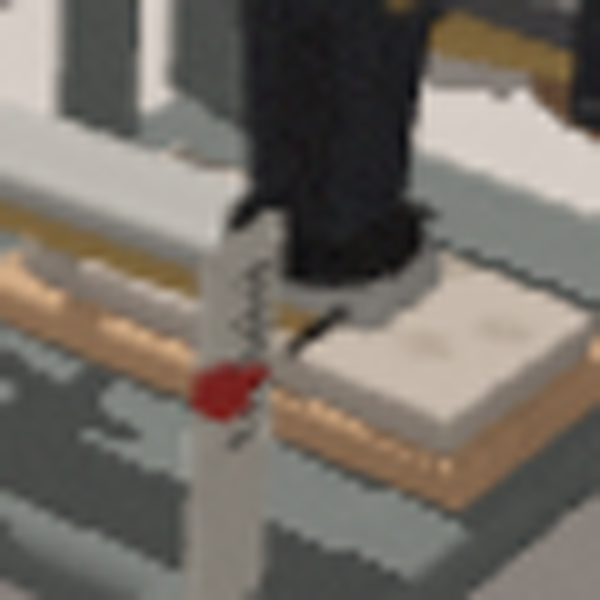

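The crop shows the pointer tip at about (293,352) and the mark's inner tip at about (267,372). The pointer looks slightly short of the mark, so I'll work out the remaining gap.

```bash
cat > tips.py <<'E'
from h import *
from scipy.optimize import least_squares
q=[ 0.4902,0.2614,0.3672,-0.0779,0.231]
c,s=np.cos(q[2]),np.sin(q[2]);M=np.array([[c,-s,0],[s,c,0],[0,0,1]]);S=load('scene0')
def px(x,y,z): return proj(S,M@[x,y,z]+[q[0],q[1],0])[0]+q[3:5]
def yz(u,x,sg=1):
    return least_squares(lambda p:px(x,*p)-u,[.095*sg,.09]).x
def crop(u,x0,y0): return np.array(u)/10-.45+[x0,y0]
E
python3 - <<'E'
from tips import *
for n,u in(('ptr',(293,352)),('ptr root',(345,312)),('mark',(267,372)),('block',(228,390))):
    print(n,[np.round(yz(crop(u,262,185),x),4).tolist() for x in(-.068,-.072,-.076)])
print('px per mm y,z,x',px(-.07,.1,.09)-px(-.07,.099,.09),px(-.07,.1,.09)-px(-.07,.1,.089),px(-.07,.1,.09)-px(-.071,.1,.09))
E
```

```text
ptr [[0.0862, 0.0804], [0.0922, 0.0849], [0.0982, 0.0893]]
ptr root [[0.0666, 0.0813], [0.0728, 0.0857], [0.079, 0.0902]]
mark [[0.0958, 0.08], [0.1017, 0.0844], [0.1077, 0.0888]]
block [[0.1102, 0.0824], [0.116, 0.0868], [0.1218, 0.0912]]
px per mm y,z,x [-0.27361428  0.19049801] [ 0.01992487 -0.40247312] [-0.38471396 -0.15705634]
```

Run:
```python
from h import *
a=np.mean([viewer.get_image('top')['image'].astype(float) for _ in range(8)],0); np.save('pics/topavg.npy',a)
a=np.clip(a*1.6,0,255).astype(np.uint8)
b=np.clip(cv2.imread('pics/top0.png')*1.6,0,255).astype(np.uint8)
l=b[215:245,242:282]; r=a[185:215,308:348]
f=lambda i:cv2.resize(i,None,fx=14,fy=14,interpolation=2)[:, :]
cv2.imwrite('pics/tr.png',cv2.resize(np.hstack([l,r]),None,fx=10,fy=10,interpolation=2))
```

```text
(no output)
```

View pics/tr.png

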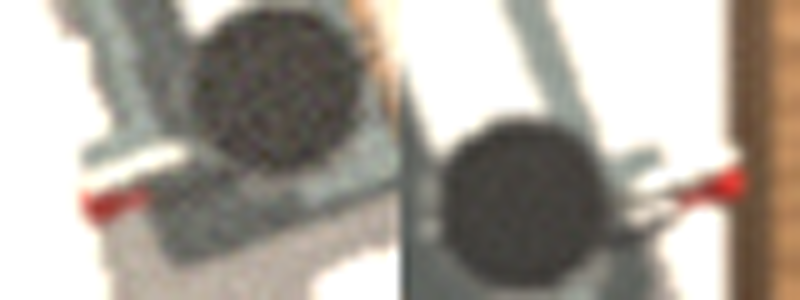

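The right-hand panel shows the red finger from (735,182) to about (680,200) and the dark pointer near (655,206), roughly collinear. I'll check this by projecting candidate tips.

Run:
```python
from tips import *
T=load('top0'); a=np.load('pics/topavg.npy')
def pt(x,y,z): return proj(T,M@[x,y,z]+[q[0],q[1],0])[0]+[.0997,-.0328]
for n,p in(('ptr',[-.075,-.098,.107]),('ptr-72',[-.072,-.098,.107]),('root',[-.075,-.085,.107]),('mark75',[-.075,-.104,.093]),('mark71',[-.071,-.104,.093]),('block71',[-.071,-.116,.0935])):
    u=pt(*p); print(n,np.round((u-[308,185]+.45)*10+[400,0],0))
# row profiles of darkness/redness along press x at several press y, z~.1
for y in(-.088,-.092,-.096,-.100,-.104,-.108,-.112,-.116):
    z=.107 if y>-.099 else .093
    xs=np.arange(-.084,-.055,.002); u=np.array([pt(x,y,z) for x in xs],np.float32)
    v=cv2.remap(a.astype(np.float32),u[None,:,0],u[None,:,1],cv2.INTER_LINEAR)[0]
    print(y,'G',v[:,1].astype(int).tolist(),'red',(v[:,2]-v[:,1]).astype(int).tolist())
```

```text
ptr [669. 217.]
ptr-72 [665. 206.]
root [619. 236.]
mark75 [684. 214.]
mark71 [678. 199.]
block71 [724. 182.]
-0.088 G [71, 71, 65, 56, 51, 70, 83, 84, 73, 75, 80, 83, 86, 88, 99] red [0, 0, 0, 1, 1, 2, 2, 2, 2, 2, 0, -1, -1, -1, 1]
-0.092 G [114, 113, 104, 84, 80, 103, 129, 109, 106, 114, 119, 108, 105, 116, 140] red [7, 7, 6, 5, 5, 6, 7, 5, 4, 3, 0, -3, -4, -1, 4]
-0.096 G [178, 175, 160, 133, 96, 111, 124, 124, 126, 162, 149, 121, 104, 111, 143] red [12, 11, 9, 7, 5, 6, 7, 6, 5, 5, 2, -1, -4, -2, 4]
-0.1 G [185, 186, 179, 151, 115, 114, 130, 123, 122, 164, 164, 135, 108, 106, 137] red [11, 11, 10, 8, 7, 8, 8, 7, 5, 5, 3, 0, -3, -2, 3]
-0.104 G [188, 188, 185, 173, 145, 112, 94, 77, 111, 153, 170, 145, 137, 140, 155] red [11, 11, 11, 10, 13, 21, 25, 18, 8, 6, 6, 4, 4, 4, 7]
-0.108 G [173, 180, 186, 183, 158, 104, 70, 79, 117, 167, 185, 183, 180, 180, 182] red [12, 11, 11, 12, 18, 34, 43, 28, 11, 8, 8, 10, 12, 13, 12]
-0.112 G [106, 123, 136, 139, 108, 68, 48, 61, 107, 156, 181, 183, 183, 183, 182] red [12, 11, 10, 11, 22, 42, 52, 40, 17, 9, 9, 10, 12, 12, 11]
-0.116 G [52, 57, 61, 59, 51, 37, 34, 61, 111, 164, 185, 179, 179, 184, 183] red [14, 13, 11, 18, 39, 69, 91, 69, 33, 9, 8, 11, 12, 11, 11]
```

Call:
carry_out(steps=[0.001,0,0,0,0,0,0,0.002,0,0,0,0,0,0,0.003,0,0,0,0,0,0,0.0035,0,0,0,0,0,0,0.0035,0,0,0,0,0,0,0.0035,0,0,0,0,0,0,0.0035,0,0,0,0,0,0,0.0035,0,0,0,0,0,0,0.0035,0,0,0,0,0,0,0.0035,0,0,0,0,0,0])

```text
time: 4.05
position: [0.4098, 0.3003, 0.1123]
orientation: [[-0.003, 0.933, 0.361], [-0.001, 0.361, -0.933], [-1.0, -0.003, -0.0]]
contact_force: [-3.6, -1.9, 6.8]
opening: 0.0005
```

```bash
python3 st.py; python3 pic.py L2 272 200 312 230
python3 - <<'E'
from h import *
r=cv2.imread('pics/scene0.png')[195:225,272:312]; r=cv2.resize(r,None,fx=10,fy=10,interpolation=2)
l=cv2.imread('pics/L2_c.png'); cv2.imwrite('pics/L2_b.png',np.hstack([r,l]))
E
```

```text
4.05 [0.4098 0.3003 0.1123] [[-0.003, 0.933, 0.361], [-0.001, 0.361, -0.933], [-1.0, -0.003, -0.0]] [-3.59 -1.94  6.82] 0.0004922738975068679
L tool shift to pad top [-0.0167  0.001   0.0002]
R tool shift to pad top [-0.0167  0.0008  0.1301]
```

View pics/L2_b.png

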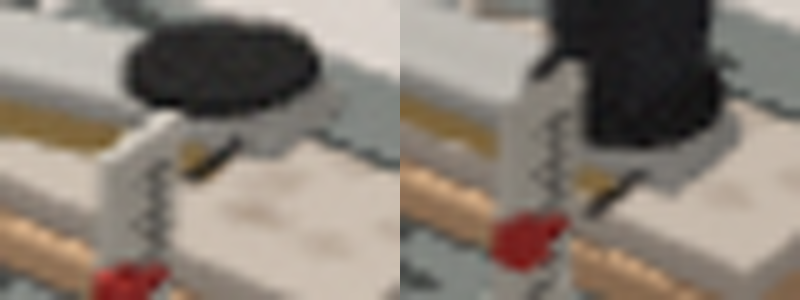

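The left panel (at rest) shows the pointer tip at about (188,178). The right panel (now) shows the tip at about (193,213) and the mark's inner tip at about (165,220).

Run:
```python
from tips import *
print('rest',[np.round(yz(crop((188,178),272,195),x),4) for x in(-.0735,-.0755,-.0775)])
print('now',[np.round(yz(crop((193,213),272,200),x),4) for x in(-.0755,-.077,-.0785)])
print('mark',[np.round(yz(crop((165,220),272,200),x),4) for x in(-.070,-.072,-.074)])
print('block',[np.round(yz(crop((125,243),272,200),x),4) for x in(-.070,-.072,-.074)])
```

```text
rest [array([0.0978, 0.1064]), array([0.1008, 0.1085]), array([0.1038, 0.1106])]
now [array([0.0973, 0.0859]), array([0.0995, 0.0876]), array([0.1018, 0.0892])]
mark [array([0.0996, 0.0831]), array([0.1025, 0.0853]), array([0.1055, 0.0875])]
block [array([0.1142, 0.0844]), array([0.1171, 0.0866]), array([0.12  , 0.0888])]
```

Call:
carry_out(steps=[0.001,0,0,0,0,0,0,0.0021,0,0,0,0,0,0,0.0021,0,0,0,0,0,0,0.0021,0,0,0,0,0,0,0.0021,0,0,0,0,0,0,0.0021,0,0,0,0,0,0,0.0021,0,0,0,0,0,0,0.0021,0,0,0,0,0,0,0.0021,0,0,0,0,0,0,0.0021,0,0,0,0,0,0])

```text
time: 5.2
position: [0.4097, 0.3002, 0.1106]
orientation: [[-0.003, 0.933, 0.361], [-0.001, 0.361, -0.933], [-1.0, -0.003, -0.0]]
contact_force: [-2.6, -2.2, 8.1]
opening: 0.0007
```

```bash
python3 st.py; python3 pic.py L3 272 200 312 230
```

```text
5.2 [0.4097 0.3002 0.1106] [[-0.003, 0.933, 0.361], [-0.001, 0.361, -0.933], [-1.0, -0.003, -0.0]] [-2.6  -2.18  8.09] 0.0007443128417926525
L tool shift to pad top [-0.0184  0.0011  0.0002]
R tool shift to pad top [-0.0185  0.0009  0.1301]
```

View pics/L3_c.png

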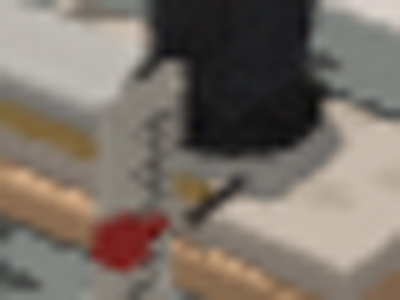

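The pointer tip is at (190,220) and the mark's tip at (165,221). Image, kinematics and spring force all put the pointer at about 0.0865 m, level with the mark at about 0.086 m. I'll hold for a second and then release.

Call:
carry_out(steps=[0.0005,0,0,0,0,0,0,0.0005,0,0,0,0,0,0,0.0005,0,0,0,0,0,0,0.0005,0,0,0,0,0,0,0.0005,0,0,0,0,0,0,0.0005,0,0,0,0,0,0,0.0005,0,0,0,0,0,0,0.0005,0,0,0,0,0,0,0.0005,0,0,0,0,0,0,0.0005,0,0,0,0,0,0])

```text
time: 6.35
position: [0.4096, 0.3002, 0.1105]
orientation: [[-0.003, 0.933, 0.361], [-0.001, 0.361, -0.933], [-1.0, -0.003, -0.001]]
contact_force: [-3.2, -2.8, 7.5]
opening: 0.0007
```

Call:
carry_out(steps=[-0.004,0,0,0,0,0,0,-0.009,0,0,0,0,0,0,-0.014,0,0,0,0,0,0,-0.019,0,0,0,0,0,0,-0.026,0,0,0,0,0,0,-0.035,0,0,0,0,0,0,-0.045,0,0,0,0,0,0,-0.055,0,0,0,0,0,0,-0.06,0,0,0,0,0,0,-0.06,0,0,0,0,0,0])

```text
time: 7.35
position: [0.4102, 0.3006, 0.1713]
orientation: [[-0.002, 0.933, 0.361], [0.0, 0.361, -0.933], [-1.0, -0.002, -0.001]]
contact_force: [-1.3, 1.0, 0.0]
opening: -0.0
```

```bash
python3 st.py
```

```text
7.35 [0.4102 0.3006 0.1713] [[-0.002, 0.933, 0.361], [0.0, 0.361, -0.933], [-1.0, -0.002, -0.001]] [-1.32  1.04  0.02] -5.088804329547237e-06
L tool shift to pad top [0.0423 0.0006 0.0004]
R tool shift to pad top [0.0422 0.0004 0.1304]
```

Call:
carry_out(steps=[0,0,0.02,0,0,0,0,0,0,0.04,0,0,0,0,0,0,0.06,0,0,0,0,0,0,0.08,0,0,0,0,0,0,0.1,0,0,0,0,0,0,0.115,0,0,0,0,0,0,0.13,0,0,0,0,0.01,0,0.13,0,0,0,0,0.02,0,0.13,0,0,0,0,0.03,0,0.13,0,0,0,0])

```text
time: 8.35
position: [0.4562, 0.1803, 0.1399]
orientation: [[-0.004, 0.932, 0.362], [0.0, 0.362, -0.932], [-1.0, -0.003, -0.002]]
contact_force: [0.8, 0.2, 0.1]
opening: 0.0005
```

```bash
python3 st.py; python3 pic.py R0 262 160 362 235
```

```text
8.35 [0.4562 0.1803 0.1399] [[-0.004, 0.932, 0.362], [0.0, 0.362, -0.932], [-1.0, -0.003, -0.002]] [0.81 0.2  0.09] 0.0004519094615696795
L tool shift to pad top [ 0.0111  0.0012 -0.1285]
R tool shift to pad top [0.0109 0.0008 0.0015]
```

Run:
```python
from h import *
i=cv2.imread('pics/R0_c.png'); print(i.shape); cv2.imwrite('pics/R0_d.png',cv2.resize(i,(800,600)))
```

```text
(750, 1000, 3)
```

View pics/R0_d.png

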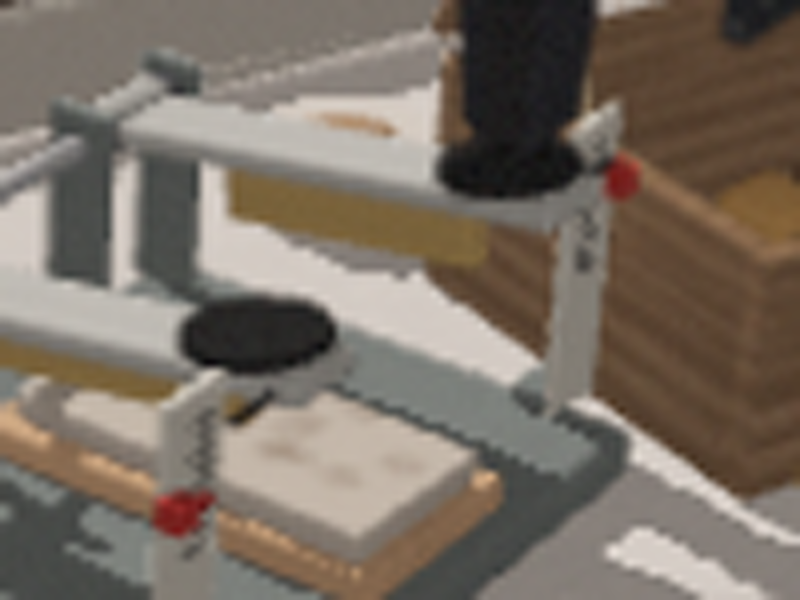

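The left pad has sprung back to rest and the tool is centred over the right pad. The right mark is at about (620,178) in the crop.

Call:
carry_out(steps=[0.004,0.001,0.001,0,0,0,0,0.008,0.001,0.0015,0,0,0,0,0.012,0.001,0.0015,0,0,0,0,0.015,0.001,0.0015,0,0,0,0,0.018,0.001,0.0015,0,0,0,0,0.02,0.001,0.0015,0,0,0,0,0.0215,0.001,0.0015,0,0,0,0,0.0215,0.001,0.0015,0,0,0,0,0.0215,0.001,0.0015,0,0,0,0,0.0215,0.001,0.0015,0,0,0,0])

```text
time: 9.5
position: [0.4563, 0.1784, 0.1184]
orientation: [[-0.007, 0.932, 0.362], [-0.001, 0.362, -0.932], [-1.0, -0.007, -0.001]]
contact_force: [-3.5, -0.8, 6.1]
opening: 0.0008
```

```bash
python3 st.py; python3 pic.py R1 317 165 357 195
python3 - <<'E'
from h import *
r=cv2.imread('pics/R0.png')[165:195,317:357]; r=cv2.resize(r,None,fx=10,fy=10,interpolation=2)
cv2.imwrite('pics/R1_b.png',np.hstack([r,cv2.imread('pics/R1_c.png')]))
E
```

```text
9.5 [0.4563 0.1784 0.1184] [[-0.007, 0.932, 0.362], [-0.001, 0.362, -0.932], [-1.0, -0.007, -0.001]] [-3.53 -0.82  6.14] 0.0007565415833599494
L tool shift to pad top [-0.0104  0.0017 -0.1303]
R tool shift to pad top [-0.0106  0.0013 -0.0003]
```

View pics/R1_b.png

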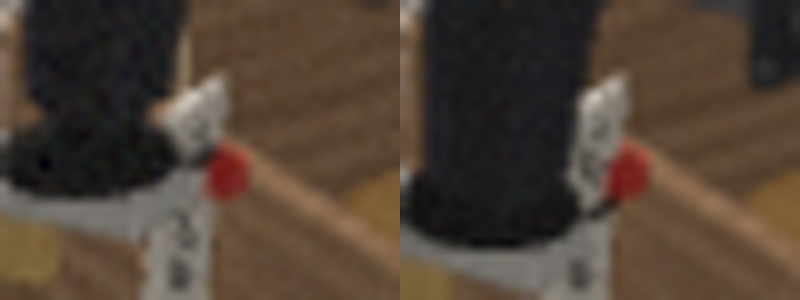

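The left panel (at rest) shows the pointer tip at about (208,158). The right panel shows the tip at about (212,203) and the mark block centre at about (229,172).

Run:
```python
from tips import *
print('rest',[np.round(yz(crop((208,158),317,165),x,-1),4) for x in(-.0735,-.0755,-.0775)])
print('now',[np.round(yz(crop((212,203),317,165),x,-1),4) for x in(-.0755,-.0765,-.0775)])
print('block',[np.round(yz(crop((229,172),317,165),x,-1),4) for x in(-.068,-.070,-.072,-.074)])
k=lambda p:np.round((px(*p)-[317,165]+.45)*10)
for z in(.09,.092,.094,.096): print(z,'ptr',k((-.0765,-.101,z)),'mark tip',k((-.072,-.102,z)),'block',k((-.072,-.117,z)))
im=cv2.imread('pics/R1.png').astype(int)
print((im[178:190,332:344].max(2)))
print((im[178:190,332:344,2]-im[178:190,332:344,1]))
```

```text
rest [array([-0.0974,  0.1056]), array([-0.0936,  0.1077]), array([-0.0898,  0.1099])]
now [array([-0.0979,  0.094 ]), array([-0.096,  0.095]), array([-0.0941,  0.0961])]
block [array([-0.1195,  0.0914]), array([-0.1156,  0.0935]), array([-0.1118,  0.0957]), array([-0.1079,  0.0979])]
0.09 ptr [221. 214.] mark tip [207. 207.] block [238. 185.]
0.092 ptr [221. 207.] mark tip [207. 200.] block [238. 178.]
0.094 ptr [222. 200.] mark tip [208. 192.] block [239. 171.]
0.096 ptr [223. 192.] mark tip [209. 185.] block [240. 163.]
[[ 34  35  71 128 101 104 130 117  98  90  96  97]
 [ 33  35  79 116 121 125 134 151 140 122  98  98]
 [ 33  43 100  89 103 129 127 128 134 162 133 104]
 [ 33  40 105  82 103  99 118 118 125 141 142 133]
 [ 36  65 124  81  90 117 113 120 121 119 134 142]
 [ 24  45  98 122 105 119 111 116 119 114 112 127]
 [ 25  29  54 115 122 103  89 113 110 101  99 107]
 [ 25  21  38 106  94  60  61 110 106 101  99  97]
 [ 23  24  36  69  47  74 107 101 104 104 105 100]
 [ 32  29  63 102 113 121 113 103 100 102 103 103]
 [ 27  64 106 115 130 130 109 104 104  98  96 103]
 [106 106 113 114 120 127  91 105 106 101  94  95]]
[[ 1  2  1  6  7  6  8 23 26 23 24 23]
 [-2  2  5  5  3  6 14 60 47 29 24 23]
 [-2  1  5  3  6  8 36 75 73 74 31 25]
 [-2  2  5  2  6 19 71 86 88 77 37 28]
 [ 4  2  6  3  6 28 83 83 85 64 33 32]
 [-3  2  3  7  7 42 83 78 82 65 28 29]
 [-3 -1  2  5  5 30 62 68 58 35 23 26]
 [ 2 -7  1  4  5 15 23 36 31 24 22 24]
 [-1 -2  5  4  1  2 14 23 24 25 25 28]
 [ 4  3 -1  4  4  7 18 22 24 25 25 25]
 [ 2  1  1  3  4  7 21 25 24 26 24 25]
 [ 4  1  3  3  4  6 20 24 24 24 23 21]]
```

Left and right show an inconsistent sideways camera offset of about 3 mm. I'll run one joint fit using the press's symmetry to settle the right mark height.

```bash
cat > joint.py <<'E'
from h import *
from scipy.optimize import least_squares
a=np.load('pics/topavg.npy'); b=np.mean([viewer.get_image('top')['image'].astype(float) for _ in range(6)],0)
def cen(im,x,y,r=6):
    x0,y0=int(x)-r,int(y)-r; w=im[y0:y0+2*r,x0:x0+2*r]; m=np.clip(w[...,2]-w[...,1]-22,0,None); v,u=np.mgrid[y0:y0+2*r,x0:x0+2*r]
    return np.array([(u*m).sum(),(v*m).sum()])/m.sum()
mT=np.array([cen(b,251.5,235),cen(a,340.5,203,5)]); print('top marks',mT)
S,T=load('scene0'),load('top0')
sc=lambda x,y:(x/6+222-.4,y/6+160-.4); tc=lambda x,y:(x/5+228-.4,y/5+140-.4)
padS=np.array([sc(434,250),sc(623,123)]); padT=np.array([tc(207,418),tc(462,326)]); plS=np.array([sc(386,287),sc(690,88)])
mS=np.array([[283.95,223.7],[339.44,181.75]]); tS=np.array([[290.35,212.35],[337.35,180.35]])
def both(x,y,z): return np.array([[x,y,z[0]],[x,-y,z[1]]])
def W(q,P):
    c,s=np.cos(q[2]),np.sin(q[2]); return P@np.array([[c,s,0],[-s,c,0],[0,0,1]])+[q[0],q[1],0]
def res(p):
    q=p[:3]; oS,oT=p[3:5],p[5:7]; xp,yp,xb,yb,zL,zR,zp=p[7:14]
    P=lambda d,o,X:proj(d,W(q,X))+o
    r=[(P(S,oS,both(-.06,.065,[.115]*2))-padS)/.4,(P(T,oT,both(-.06,.065,[.115]*2))-padT)/.3,(P(S,oS,both(-.064,.104,[.115]*2))-plS)/.6,
       (P(S,oS,both(xb,yb,[zL,zR]))-mS)/.3,(P(T,oT,both(xb,yb,[zL,zR]))-mT)/.4,(P(S,oS,both(xp,yp,[zp]*2))-tS)/.5]
    return np.concatenate([np.ravel(x) for x in r]+[p[3:7]/1.0,[(xp+.075)/.0007,(zp-.107)/.0007]])
f=least_squares(res,[.49,.26,.367,0,0,0,0,-.075,.1,-.072,.115,.086,.094,.107],x_scale=[.01,.01,.01,1,1,1,1]+[.01]*7)
C=np.sqrt(np.diag(np.linalg.inv(f.jac.T@f.jac)))
print('q',np.round(f.x[:3],4),'off',np.round(f.x[3:7],2)); print('xp yp xb yb zL zR zp mm',np.round(f.x[7:]*1e3,1)); print('sd',np.round(C[7:]*1e3,1),'chi2',2*f.cost); print(np.round(f.fun,1))
E
python3 joint.py
```

```text
top marks [[252.21011058 234.91192733]
 [339.86176233 203.23383185]]
q [0.4904 0.2614 0.3653] off [-0.2   0.28  0.34  0.12]
xp yp xb yb zL zR zp mm [-74.6  97.3 -71.2 114.3  85.2  94.6 106.7]
sd [0.6 1.2 0.6 0.6 1.  1.1 0.6] chi2 16.739507246054288
[-0.  -1.   0.4 -0.4  0.9 -0.1  0.3  0.5 -1.8  1.7 -1.8  0.9  0.7  0.1
  0.2 -0.  -1.1 -0.3 -0.6 -0.2  0.6 -0.1  0.6 -0.4 -0.2  0.3  0.3  0.1
  0.5 -0.4]
```

The joint fit puts the right mark 12.1 ± 1.1 mm below rest, and the pointer is now at about 11.6 mm. I'll press a little further and hold.

Call:
carry_out(steps=[0.001,0,0,0,0,0,0,0.001,0,0,0,0,0,0,0.001,0,0,0,0,0,0,0.001,0,0,0,0,0,0,0.001,0,0,0,0,0,0,0.001,0,0,0,0,0,0,0.001,0,0,0,0,0,0,0.001,0,0,0,0,0,0,0.001,0,0,0,0,0,0,0.001,0,0,0,0,0,0])

```text
time: 10.95
position: [0.4562, 0.1784, 0.1176]
orientation: [[-0.007, 0.932, 0.362], [-0.001, 0.362, -0.932], [-1.0, -0.007, -0.002]]
contact_force: [-2.1, 0.1, 5.7]
opening: 0.0008
```

```bash
python3 st.py; python3 pic.py R2 317 165 357 195
```

```text
10.95 [0.4562 0.1784 0.1176] [[-0.007, 0.932, 0.362], [-0.001, 0.362, -0.932], [-1.0, -0.007, -0.002]] [-2.09  0.07  5.66] 0.0008289277776399205
L tool shift to pad top [-0.0112  0.0019 -0.1303]
R tool shift to pad top [-0.0114  0.0015 -0.0003]
```

View pics/R2_c.png

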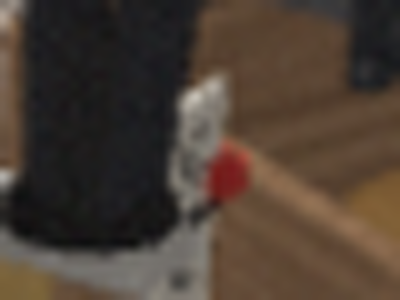

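The pointer tip is at about (212,206) beside the mark, and its drop by kinematics is 12.5 mm, which matches. I'll hold and release.

Call:
carry_out(steps=[0.0004,0,0,0,0,0,0,0.0004,0,0,0,0,0,0,0.0004,0,0,0,0,0,0,0.0004,0,0,0,0,0,0,0.0004,0,0,0,0,0,0,0.0004,0,0,0,0,0,0,0.0004,0,0,0,0,0,0,0.0004,0,0,0,0,0,0,0.0004,0,0,0,0,0,0,0.0004,0,0,0,0,0,0])

```text
time: 12.1
position: [0.4561, 0.1784, 0.1174]
orientation: [[-0.007, 0.932, 0.362], [-0.001, 0.362, -0.932], [-1.0, -0.007, -0.002]]
contact_force: [-2.6, 0.3, 6.0]
opening: 0.0002
```

Call:
carry_out(steps=[-0.004,0,0,0,0,0,0,-0.009,0,0,0,0,0,0,-0.014,0,0,0,0,0,0,-0.02,0,0,0,0,0,0,-0.03,0,0,0,0,0,0,-0.045,0,0,0,0,0,0,-0.06,0,0,0,0,0,0,-0.08,0,0,0,0,0,0,-0.09,0,0,0,0,0,0,-0.09,0,0,0,0,0,0])

```text
time: 13.1
position: [0.4573, 0.1787, 0.2087]
orientation: [[-0.005, 0.932, 0.362], [0.0, 0.362, -0.932], [-1.0, -0.005, -0.002]]
contact_force: [0.4, 0.4, 0.3]
opening: 0.0004
```

```bash
python3 st.py; python3 pic.py E 262 160 362 235
python3 - <<'E'
from h import *
cv2.imwrite('pics/E_d.png',cv2.resize(cv2.imread('pics/E_c.png'),(800,600)))
E
```

```text
13.1 [0.4573 0.1787 0.2087] [[-0.005, 0.932, 0.362], [0.0, 0.362, -0.932], [-1.0, -0.005, -0.002]] [0.38 0.35 0.26] 0.0004260935649771226
L tool shift to pad top [ 0.0799  0.0011 -0.1302]
R tool shift to pad top [ 0.0797  0.0007 -0.0002]
```

View pics/E_d.png

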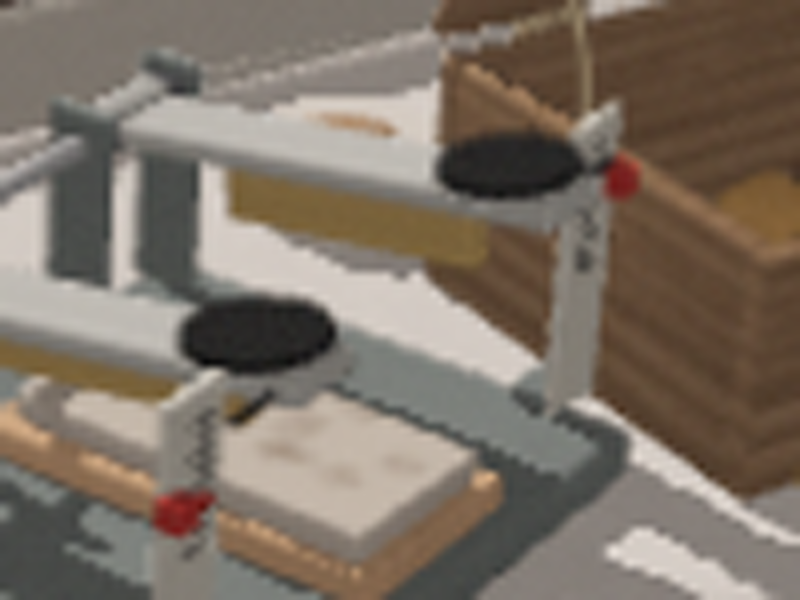

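Both pads are back at rest, at (258,335) and (512,165), and the bar and marks have not moved. I'm handing the job in.

```bash
python3 -c "
from bench import order
print(order.finish_job())"
```

```text
the job is handed in; nothing more can be done
None
```

I pressed the left paddle to its mark, held it about 2 s and released it. I then did the same with the right paddle, and handed the job in at about 13 s.

| Paddle | Pointer drop when held | Mark below rest | Vertical force |
|---|---|---|---|
| Left | about 20.3 mm | about 20.7–21.5 mm | about 8 N |
| Right | about 12.5 mm | about 12.1 mm (±1.1 mm) | about 6 N |

- **Last checks:** In the final picture both paddles are back up, and the bar and red marks are where they were. The tool is clear and the contact force is near zero. I did not take a separate last look at the ribbon, gift box and sticker roll, but the arm passed well above that area and measured no unexpected contact.
- **What disagreed:** The estimates of the mark heights differed by 1–2 mm because the scene camera showed a small sideways offset. I settled the right mark with a joint fit of both cameras. That fit came after the left side was done and puts the left press up to about 1 mm short of its mark, while the direct look showed it level.

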